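# Find the locking groove by feel and seat the index pin

### The arm

A 6-joint arm with a two-finger parallel gripper is mounted at the origin on the work surface. World frame = base frame: x ahead of the robot, y to its left, z up, the work surface at z = 0. Lengths are in m, angles in rad, forces in N, time in s.
With the tool pointing down it reaches from about 0.3 to 0.775 m from the base axis. Payload 14.6 kg.
Tool frame: the origin (TCP) lies at the very end of the fingers, on their centre line; the grasp point (between the pads) lies 19 mm behind it; z points along the fingers, y is the line along which they close (so a half turn about z gives the same grasp; the last joint's range is limited). The gripper opens to 94 mm and grips with 3 to 60 N. Pads are 16 mm wide; open, the fingers measure 119 mm over their backs; the gripper's body (75 mm by 177 mm) begins 78 mm behind the grasp point.
Start: joints at [-1.332, 0.3, 1.521, -0, 1.321, -0.067], TCP at [0.166, -0.524, 0.205] pointing down, gripper open.
Joint ranges: [-3.03, 3.03], [-0.79, 2.21], [0.23, 2.52], [-1.04, 4.18], [0, 3.07], [-2.55, 2.55]. Speed limits (rad/s): [2.22, 2.22, 2.57, 3.14, 3.14, 3.14].

### API

Orientations are given as [roll, pitch, yaw] about the fixed x, y, z axes, in that order (R = Rz(yaw) Ry(pitch) Rx(roll)).
In Python, from station import ctrl gives the robot as it stands.
- The arm moves only by the shell command python3 -m pendant 'ROWS' [OPENING] [FORCE]. ROWS is JSON, a list of rows, each a list of 2 entries, a list of its own where there are three numbers: the shift along the world's x, y, z in cm, then the turn about the world's z in rad. A call has 1 to 20 rows; each row shifts and turns the commanded pose from where the row before left it; what a row does not reach is not made up. A row lasts 1/12 s, in which the tool goes at most 41.7 mm and 7.16 degrees, less where a joint would pass 70% of its speed; a pose out of reach is approached as far as the arm can. A call is refused whole if a number of a shift passes 4.17 or a number of a turn 0.125, either way. A call with a gripper value outside its range is refused whole. OPENING is the opening, from 0 (shut) to 1 (fully open), set as the call begins (- or left out, the last holds). The fingers move at their own pace and stop on an object; FORCE is the grip in N (left out, the last holds). Time passes only in rows, so rows that do not move let the fingers close. It gives the time, the measured TCP pose, the force, the opening and the grip force at its end, in the units of the state.
- ctrl.get_obs(): the state, without advancing time (a new reading comes with each control period).
- ctrl.camera(name): name is "scene" or "top" or "wrist"; returns a dict with "color" (384x512x3 uint8, red, green, blue), "intrinsics" (3x3 intrinsics, pixels), "camera_from_world" (4x4, takes a point from world to camera coordinates). Camera axes: x right, y down, z forward; pixel columns grow to the right and rows downward; lengths in m; the calibration is good to about 2 mm. A picture is of the moment at which its call begins. There is no depth.
- ctrl.hand_in(): hands the job in; it is judged then, once.
The state is a dict: "time_s": time; "qpos": joint angles; "joint_vel": joint speeds; "tau": joint torques, N m; "ee_pos": TCP position; "eef_rot": TCP orientation; "force": force on the tool from outside, world axes, zero at the start; "moment": the same for the moment, N m; "grip_width": finger opening in m; "grip_force": force on a finger pad.
Only numpy, scipy, OpenCV 4.12 (cv2) and the standard library are available. Lean on these libraries where they do the work, as an engineer would, in place of code of your own. Each camera call takes 0.05 s, during which the arm holds its last target. There are 200 camera calls.

### The job

Take the footed index pin out of the wooden rest block, put its foot down through the square mouth of the aluminium guide block onto the steel bar inside, and drag it along the slot, slowly and pressing only lightly (a few newtons; 25 N on the bar or block would mar them), until the foot drops into the groove cut across the bar. Stop there, make sure the foot is fully down in the groove with the pin upright, and let go; leave the plain dowel standing in the rest block.

Things in the scene. Friction and masses are not known exactly. Their poses are not given: they have to be found in the camera images.
- pin: Loose steel pin, 84 mm tall, 0.13-0.21 kg, upright in a hole of the rest block, underside 10 mm above the bench. From below: round foot 18 mm diameter, 8 mm thick, 1.5 mm bevel under it; round stem 9 mm diameter; square handle 22 x 22 mm from 42 to 84 mm up. Origin: centre of the foot's underside; z up the pin, x and y square to the handle's faces.
- dowel: Plain round steel dowel, no foot or handle, 18 mm diameter, 55 mm tall, upright in the other hole of the rest block; not needed. Origin: centre of its underside, z along it.
- rest: Fixed wooden block 60 (x) x 130 (y) x 30 mm (z) with two round 23 mm holes, 20 mm deep, 35 mm either side of its middle along its y axis; one holds the pin, the other the dowel. Origin: centre of its underside.
- guide: Fixed aluminium block 60 (x) x 190 (y) x 52 mm (z) on a base plate 90 mm wide. Its 8 mm thick top has a keyhole slot along y: a square mouth 24 x 24 mm near its -y end, then a slot 12 mm wide to 76 mm on the +y side. Through it along y runs a clamped steel bar that sticks out at both ends and does not give under light pushes. Origin: centre of its underside, z up.
- mouth (a point): Centre of the square mouth, at the height of the guide block's top face (52 mm above the bench, 22 mm above the bar).
- slot_end (a point): On the slot's centre line, in the top face, 130 mm from the mouth's centre along the guide block's +y axis: the farthest point to which the stem's axis should be dragged.
- tunnel (a point): Point on the floor of the tunnel under the slot, 65 mm from the mouth. The tunnel is 26 mm wide, 14 mm high; its floor is the flat top of the bar, 30 mm above the bench. A groove 22 mm wide, 8 mm deep is cut across the bar, its middle anywhere from 30 to 115 mm from the mouth's centre: only felt, not marked (dark smears mean nothing). The foot fits under the slot's lips.

How it is judged:
On the way, in this order (a step that is already met when the one before it is completed fails the run):
1. the foot is put down through the mouth onto the bar (horizontal distance between pin and mouth below 0.008 m and z of pin in the frame of guide below 0.036 m), for 0.05 s.
2. the foot is dragged along the bar under the lips, out of the mouth (x of pin in the frame of guide between -0.006 and 0.006 m and y of pin in the frame of guide between -0.046 and 0.075 m and z of pin in the frame of guide between 0.026 and 0.0345 m), for 0.1 s.
3. the foot has dropped into the groove (x of pin in the frame of guide between -0.006 and 0.006 m and y of pin in the frame of guide between -0.04 and 0.075 m and z of pin in the frame of guide below 0.0245 m), for 0.2 s.
At the end, for the whole second after the job is handed in: The pin stands released and still, tilted under 0.12 rad, foot within 2.5 mm of the groove bottom (22 mm above the bench), within 6 mm of the slot's centre line, beyond the mouth; the dowel stands in its hole, within 12 mm of its start, tilted under 0.2 rad (all of step 3 and angle between pin's own z axis and vertical below 0.12 rad and linear speed of pin below 0.01 m/s and contact force between the fingers and pin below 0.1 N and distance of dowel from where it was at the start of the episode below 0.012 m and angle between dowel's own z axis and vertical below 0.2 rad); the robot touches nothing.
It fails at once if the pin is pressed on the guide block or its bar with more than 25 N (contact force between pin and guide above 25 N).
It fails at once if the dowel is taken from the rest block or knocked over (distance of dowel from where it was at the start of the episode above 0.018 m).
It also fails if it takes over 72 s, if anything falls off the work surface, if the arm or the gripper's body presses on something with over 40 N, if the wrist force passes 120 N, or if a joint passes its speed limit or range.

## Working session

There is one attempt and no reset: what is moved stays moved. The work goes in short steps, Python scripts to look and compute and a shell command to move; the robot and the scene stay as the last step left them, time stands still between calls to the robot, and variables do not carry over. Pictures are saved under pics/ and viewed, at most 10 in all, crops included, and the job is handed in when it is done.

```bash
ls; mkdir -p pics
python3 - <<'E'
from station import ctrl
import cv2,numpy as np
o=ctrl.get_obs();print(o)
ims=[]
for n in("scene","top"):
    c=ctrl.camera(n);np.savez(f"pics/{n}0.npz",**c);cv2.imwrite(f"pics/{n}0.png",c["color"][:,:,::-1])
    print(n,c["intrinsics"].tolist(),c["camera_from_world"].round(4).tolist())
E
```

```text
pics
{'time_s': 0.0, 'qpos': array([-1.33157221e+00,  3.00455087e-01,  1.52159160e+00, -5.93454660e-06,
        1.32068825e+00, -6.65803364e-02]), 'joint_vel': array([ 0.00060174,  0.00133206,  0.0001519 , -0.00115837, -0.00163843,
       -0.00104463]), 'tau': array([-1.52647925e-03, -5.31807947e+01, -3.52738237e+01,  7.08103809e-02,
        2.44122039e-02, -8.97982727e-05]), 'ee_pos': array([ 0.16552649, -0.52422357,  0.20489066]), 'eef_rot': array([-3.14045252e+00, -7.02620810e-05,  3.05805881e-01]), 'force': array([-0.48505203,  0.78209181,  0.04935402]), 'moment': array([-0.02503669, -0.06246272,  0.04910948]), 'grip_force': 0.0, 'grip_width': 0.09365943855602343}
scene [[367.09559118362233, 0.0, 260.9146488183124], [0.0, 367.09559118362233, 192.94391440504427], [0.0, 0.0, 1.0]] [[-0.7184, 0.6956, -0.0082, 0.3181], [0.4274, 0.4321, -0.7941, -0.2235], [-0.5489, -0.574, -0.6077, 1.1318], [0.0, 0.0, 0.0, 1.0]]
top [[385.6883463843925, 0.0, 259.77678091870746], [0.0, 385.6883463843925, 194.91779354542888], [0.0, 0.0, 1.0]] [[0.0028, -0.9999, 0.0128, 0.0912], [-0.9996, -0.0032, -0.0296, 0.5145], [0.0296, -0.0127, -0.9995, 0.7458], [0.0, 0.0, 0.0, 1.0]]
```

View pics/scene0.png

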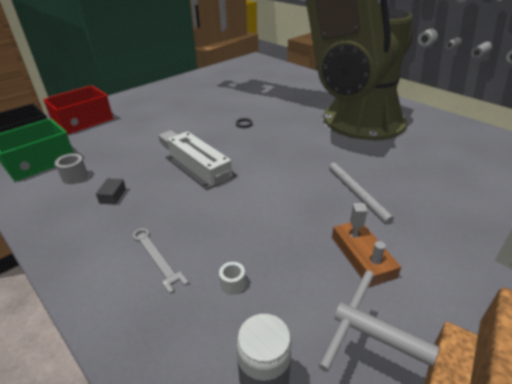

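View pics/top0.png

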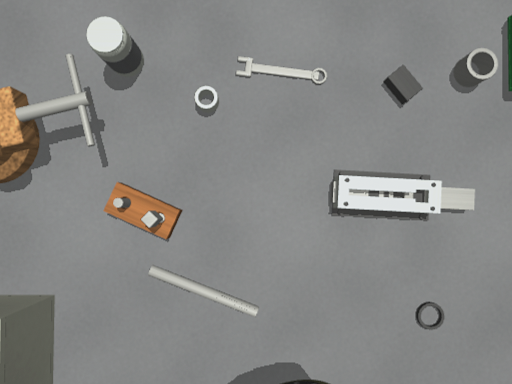

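The top view shows the rest at about (143,210) px, with the handle near (152,219) and the dowel near (119,203). The guide is at about (388,195), with the mouth near (422,196) and the slot running left (+y). Next I'll zoom in.

Run:
```python
import cv2,numpy as np
t=cv2.imread("pics/top0.png");s=cv2.imread("pics/scene0.png")
f=lambda im,x,y,w,h,k:cv2.resize(im[y:y+h,x:x+w],(w*k,h*k),interpolation=cv2.INTER_CUBIC)
a=f(t,325,165,130,60,6)  # 780x360
b=f(t,95,175,98,60,4);c=f(s,325,195,97,60,4)
out=np.zeros((600,780,3),np.uint8);out[:360]=a;out[360:,:392]=b;out[360:,392:]=c
cv2.imwrite("pics/crop1.png",out)
```

```text
(no output)
```

View pics/crop1.png

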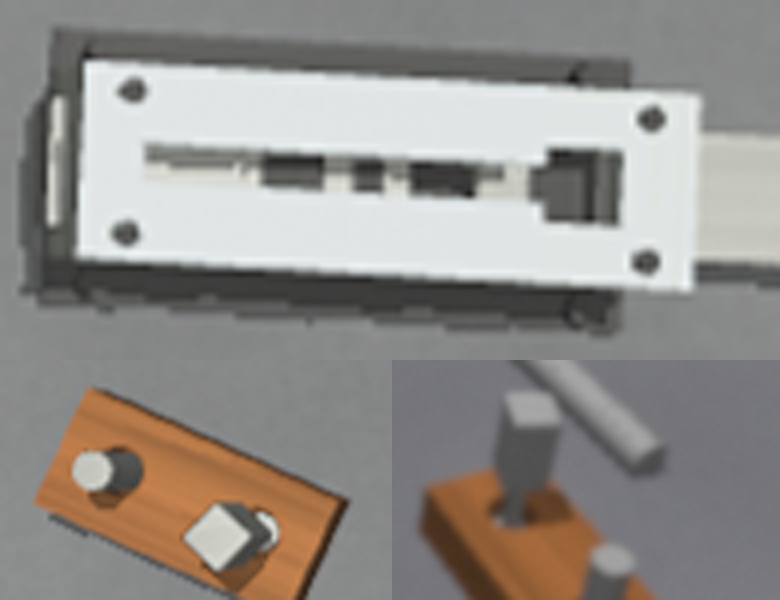

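The crop shows the white guide top with corners near px (339,175), (442,181), (440,213) and (338,208). The mouth is near (422,196), the handle's top face near (149.5,219.5) in the top view and (360,207.5) in the scene view. Now measuring with masks and rays.

```bash
cat > h.py <<'E'
import cv2,numpy as np
def cam(f): return dict(np.load(f))
def ray(c,p):
    K,M=c["intrinsics"],c["camera_from_world"]; R,t=M[:3,:3],M[:3,3]
    d=R.T@np.linalg.inv(K)@[p[0],p[1],1.]; return -R.T@t,d/np.linalg.norm(d)
def plane(c,p,z):
    o,d=ray(c,p); return o+d*(z-o[2])/d[2]
def tri(*cp):
    A=np.zeros((3,3));b=np.zeros(3);rs=[ray(*q) for q in cp]
    for o,d in rs: P=np.eye(3)-np.outer(d,d);A+=P;b+=P@o
    x=np.linalg.solve(A,b); return x,[float(np.linalg.norm((np.eye(3)-np.outer(d,d))@(x-o))) for o,d in rs]
def blob(c,lo,hi,box,near=None):
    x,y,w,h=box; hsv=cv2.cvtColor(c["color"],cv2.COLOR_RGB2HSV)[y:y+h,x:x+w]
    m=cv2.inRange(hsv,np.array(lo),np.array(hi))
    cs,_=cv2.findContours(m,cv2.RETR_EXTERNAL,cv2.CHAIN_APPROX_NONE,offset=(x,y))
    return sorted(cs,key=cv2.contourArea,reverse=True)
def cen(c): m=cv2.moments(c);return np.array([m["m10"]/m["m00"],m["m01"]/m["m00"]])
E
python3 - <<'E'
from h import *
np.set_printoptions(precision=4,suppress=True)
t=cam("pics/top0.npz");s=cam("pics/scene0.npz")
for n,c,box in(("guideT",t,(325,165,130,60)),("guideS",s,(150,120,100,80)),("pinT",t,(135,205,30,30)),("dowT",t,(108,193,22,20)),("pinS",s,(345,195,30,25)),("dowS",s,(365,235,28,20))):
    hsv=cv2.cvtColor(c["color"],cv2.COLOR_RGB2HSV);x,y,w,h=box
    for v in (150,170,185,200,215):
        b=blob(c,(0,0,v),(180,60,255),box)
        if b: r=cv2.minAreaRect(b[0]);print(n,v,cv2.contourArea(b[0]),cen(b[0]) if cv2.contourArea(b[0]) else 0,np.array(cv2.boxPoints(r)).round(1).tolist())
ph=tri((t,(149.3,219.3)),(s,(359.6,207.2)));print("handle",ph)
# rest corners top
for n,c in(("T",t),("S",s)):
    b=blob(c,(3,110,40),(22,255,255),(100,175,90,70) if n=="T" else (325,215,80,70))
    print(n,cv2.contourArea(b[0]),cen(b[0]),cv2.boxPoints(cv2.minAreaRect(b[0])).tolist())
    if n=="T":print([plane(t,p,.03)[:2] for p in cv2.boxPoints(cv2.minAreaRect(b[0]))])
E
```

```text
guideT 150 3572.0 [394.1591 194.1425] [[337.0, 208.0], [338.79998779296875, 174.5], [455.5, 180.8000030517578], [453.70001220703125, 214.3000030517578]]
guideT 170 3535.0 [393.8204 194.0956] [[337.0, 207.6999969482422], [338.79998779296875, 174.60000610351562], [455.5, 180.89999389648438], [453.70001220703125, 214.10000610351562]]
guideT 185 3468.5 [393.8094 194.0755] [[337.1000061035156, 207.1999969482422], [338.8999938964844, 174.39999389648438], [455.5, 181.0], [453.6000061035156, 213.8000030517578]]
guideT 200 3227.0 [390.2964 193.8564] [[337.29998779296875, 207.0], [339.1000061035156, 174.8000030517578], [455.3999938964844, 181.1999969482422], [453.70001220703125, 213.39999389648438]]
guideT 215 3096.5 [389.2518 193.8934] [[337.29998779296875, 206.8000030517578], [339.0, 175.3000030517578], [441.3999938964844, 181.0], [439.70001220703125, 212.5]]
guideS 150 1067.5 [196.8078 148.6237] [[159.8000030517578, 135.8000030517578], [171.0, 119.0], [230.10000610351562, 158.39999389648438], [218.8000030517578, 175.1999969482422]]
guideS 170 877.0 [198.4973 149.5011] [[166.1999969482422, 1
[... 1597 characters left out ...]
, [376.79998779296875, 239.39999389648438], [385.20001220703125, 243.60000610351562], [382.79998779296875, 248.39999389648438]]
handle (array([0.4696, 0.2829, 0.0933]), [0.0007605195733495348, 0.0007605195733496334])
T 2216.5 [142.3263 210.2772] [[103.0748291015625, 210.6767120361328], [116.60281372070312, 180.77272033691406], [181.41128540039062, 210.09083557128906], [167.88330078125, 239.9948272705078]]
[array([0.4829, 0.3876]), array([0.5393, 0.363 ]), array([0.4844, 0.2407]), array([0.4282, 0.2655])]
S 1704.5 [364.4936 252.4753] [[325.87615966796875, 234.85842895507812], [352.49560546875, 211.56639099121094], [403.29205322265625, 269.6194763183594], [376.672607421875, 292.9114990234375]]
```

```bash
python3 - <<'E'
from h import *
np.set_printoptions(precision=4,suppress=True)
t=cam("pics/top0.npz");s=cam("pics/scene0.npz")
C=[plane(t,p,.052)[:2] for p in[(337.3,206.8),(339,175.3),(441.4,181),(439.7,212.5)]]
print(C);c=np.mean(C,0);d=C[0]-C[3]+C[1]-C[2];d/=np.linalg.norm(d);print("sizes",np.linalg.norm(C[0]-C[3]),np.linalg.norm(C[0]-C[1]),"centre",c,"d",d,"yaw",np.arctan2(d[1],d[0])-np.pi/2)
print("mouth?",c-.062*d,"slot_end",c+.068*d)
for p in[(422,196),(348.8,190.5)]: q=plane(t,p,.052)[:2]-c;print("px",p,q@d,q@[d[1],-d[0]])
gs=cen(blob(s,(0,0,150),(180,60,255),(150,120,100,80))[0])
# slot end seen in both views check of height by corners
S=[(230.1,158.4),(218.8,175.2)]
print(tri((t,(441.4,181)),(s,(180,127))),tri((t,(337.3,206.8)),(s,(229,160))),tri((t,(339,175.3)),(s,(218.5,174.5))))
M=t["camera_from_world"];print("dowel",tri((t,(118.3,202.6)),(s,(378.9,244))))
E
python3 -m pendant '[[[2.4,2.9,0],0.037],[[2.4,2.9,0],0.037],[[2.4,2.9,0],0.037],[[2.4,2.9,0],0.037],[[2.4,2.9,0],0.037],[[2.4,2.9,0],0.037],[[2.4,2.9,0],0.037],[[2.4,2.9,0],0.037],[[2.4,2.9,0],0.037],[[2.4,2.9,0],0.037],[[2.4,2.9,0],0.037],[[2.4,2.9,0],0.037],[[2.4,2.9,0],0.037],[[0,0,0],0],[[0,0,0],0],[[0,0,0],0]]' 0.45 20
python3 - <<'E'
from station import ctrl
import cv2,numpy as np
c=ctrl.camera("wrist");np.savez("pics/w1.npz",**c);cv2.imwrite("pics/w1.png",c["color"][:,:,::-1]);print(c["camera_from_world"].round(3).tolist(),c["intrinsics"][0])
E
```

```text
[array([ 0.4915, -0.0493]), array([ 0.5495, -0.0526]), array([ 0.5397, -0.2424]), array([ 0.4815, -0.2386])]
sizes 0.1895373994282572 0.058128484109144216 centre [ 0.5155 -0.1457] d [0.0522 0.9986] yaw -0.05218160242224812
mouth? [ 0.5123 -0.2076] slot_end [ 0.5191 -0.0778]
px (422, 196) -0.06044678859484128 -0.0005573208576100295
px (348.8, 190.5) 0.07530382131976268 0.0020673523382354385
(array([ 0.5288, -0.2125,  0.0961]), [0.010828002135509308, 0.010828002135509367]) (array([ 0.4933, -0.0509,  0.053 ]), [0.0025313458564073243, 0.002531345856407068]) (array([ 0.5436, -0.0483,  0.0397]), [0.00963323775365128, 0.0096332377536514])
dowel (array([0.4984, 0.3457, 0.0665]), [0.0008856280671294131, 0.0008856280671294845])
time_s: 1.43
ee_pos: [0.4772, -0.1476, 0.2051]
eef_rot: [-3.141, 0.0, 0.787]
force: [0.4, -0.3, 0.1]
grip_width: 0.0424
grip_force: 0.0
[[0.708, -0.706, -0.0, -0.443], [-0.682, -0.684, 0.257, 0.197], [-0.181, -0.182, -0.966, 0.451], [0.0, 0.0, 0.0, 1.0]] [330.03517      0.         261.63254907]
```

View pics/w1.png

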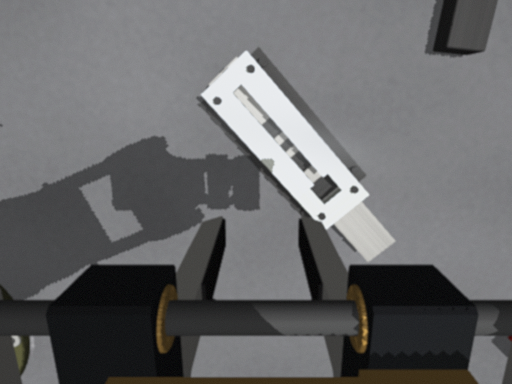

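The wrist view shows the guide top with corners near (247,52), (202,98), (322,229) and (367,194), the mouth centre near (326,187) and the slot's far end near (239,90). I'll triangulate against the top view and move to the pin.

```bash
python3 - <<'E'
from h import *
np.set_printoptions(precision=4,suppress=True)
t=cam("pics/top0.npz");w=cam("pics/w1.npz")
b=blob(w,(0,0,215),(180,40,255),(190,40,190,195))[0];print(cv2.contourArea(b),cen(b))
R=cv2.boxPoints(cv2.minAreaRect(b));P=np.array([plane(w,p,.052)[:2] for p in R]);print(R.round(1).tolist(),P,P.mean(0))
print("sides",np.linalg.norm(P[0]-P[1]),np.linalg.norm(P[1]-P[2]))
g=cv2.cvtColor(w["color"],cv2.COLOR_RGB2GRAY);m=cv2.inRange(g[172:204,308:345],0,120)
cs,_=cv2.findContours(m,0,1,offset=(308,172));k=max(cs,key=cv2.contourArea);mw=cen(k);print("mouth wrist",mw,cv2.contourArea(k),plane(w,mw,.052))
print("mouth tri",tri((t,(421.8,195.7)),(w,mw)),"end tri",tri((t,(348.8,190.5)),(w,(239,89))),plane(w,(239,89),.052))
for a,bb in(((441.4,181),0),((339,175.3),0),((337.3,206.8),0),((439.7,212.5),0)):
    q=np.array(a);x=plane(t,q,.052);i=np.argmin(np.linalg.norm(P-x[:2],axis=1));print(tri((t,q),(w,R[i])))
E
python3 -m pendant '[[[0,3.8,0],0],[[0,3.8,0],0],[[0,3.8,0],0],[[0,3.8,0],0],[[0,3.8,0],0],[[0,3.8,0],0],[[0,3.8,0],0],[[0,3.8,0],0],[[0,3.8,0],0],[[-1.2,1.9,0],0],[[-1.5,0,-1],0],[[-1.5,0,-1],0],[[0,0,0],0],[[0,0,0],0],[[0,0,0],0]]' 0.45 20
python3 - <<'E'
from station import ctrl
import cv2,numpy as np
c=ctrl.camera("wrist");np.savez("pics/w2.npz",**c);cv2.imwrite("pics/w2.png",c["color"][:,:,::-1])
E
```

```text
10722.5 [283.6146 139.7205]
[[198.0, 90.5], [245.5, 50.0], [368.70001220703125, 194.8000030517578], [321.20001220703125, 235.1999969482422]] [[ 0.4919 -0.0469]
 [ 0.5506 -0.0539]
 [ 0.5408 -0.2444]
 [ 0.4747 -0.243 ]] [ 0.5145 -0.147 ]
sides 0.05909411970830906 0.1907209542693722
mouth wrist [325.0721 188.2131] 425.5 [ 0.5132 -0.2067  0.052 ]
mouth tri (array([ 0.5127, -0.21  ,  0.042 ]), [3.0012397817480474e-06, 3.001239781582051e-06]) end tri (array([ 0.5213, -0.0732,  0.042 ]), [0.0006493351069815018, 0.0006493351069815479]) [ 0.521 -0.074  0.052]
(array([ 0.5423, -0.2622,  0.0116]), [0.00019862580678940567, 0.00019862580678958595])
(array([ 0.5503, -0.0534,  0.0482]), [0.00048579342682887583, 0.00048579342682909945])
(array([ 0.492 , -0.0479,  0.0577]), [0.0005465306917115382, 0.0005465306917114407])
(array([ 0.4814, -0.2246,  0.0872]), [0.0027346368704893108, 0.0027346368704892245])
time_s: 2.73
ee_pos: [0.4366, 0.2129, 0.1862]
eef_rot: [3.141, -0.001, 0.785]
force: [0.8, 0.4, 0.5]
grip_width: 0.042
grip_force: 0.0
```

View pics/w2.png

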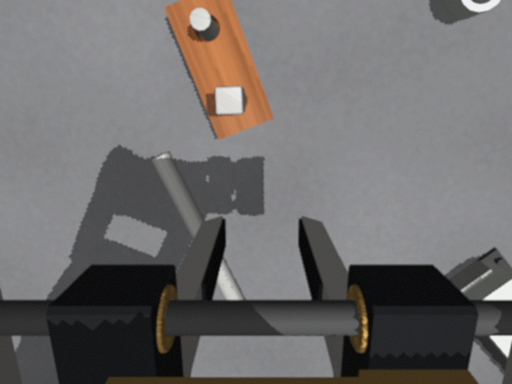

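The wrist view shows the handle's top face near (229,100), almost square to the image, and the dowel top near (201,19). The tool's yaw is therefore right to within a few degrees.

Run:
```python
from h import *
np.set_printoptions(precision=4,suppress=True)
t=cam("pics/top0.npz");w=cam("pics/w2.npz");s=cam("pics/scene0.npz")
for v in(185,200,215):
    b=blob(w,(0,0,v),(180,45,255),(205,78,45,45))[0];r=cv2.minAreaRect(b);P=np.array([plane(w,p,.094)[:2] for p in cv2.boxPoints(r)])
    print(v,cen(b),r,P.mean(0),np.linalg.norm(P[0]-P[1]),np.linalg.norm(P[1]-P[2]),[np.degrees(np.arctan2(*(P[i+1]-P[i])[::-1])) for i in range(3)])
p=(229,100.3);print(tri((t,(149.2,219.2)),(w,p)),tri((t,(149.2,219.2)),(w,p),(s,(359.6,207.2))))
```

```text
185 [228.6186  99.6695] ((228.5, 99.5), (25.0, 25.0), 90.0) [0.4705 0.2827] 0.01974469867850625 0.019275216939407078 [np.float64(-45.009766224168104), np.float64(-135.92597072081327), np.float64(134.98625601891658)]
200 [228.5224  99.7581] ((228.4457244873047, 99.85972595214844), (25.16196632385254, 24.11553382873535), 87.27368927001953) [0.4702 0.2825] 0.019071143424240548 0.01937994545689407 [np.float64(-42.40041173586353), np.float64(-133.12711983272726), np.float64(137.64509867985802)]
215 [228.8691  99.5321] ((228.5, 99.5), (23.0, 23.0), 90.0) [0.4705 0.2827] 0.01817858877197783 0.01773313474131658 [np.float64(-45.009922503108186), np.float64(-135.9702699657961), np.float64(134.98641800965092)]
(array([0.4702, 0.2817, 0.1003]), [0.0006502826258512878, 0.0006502826258512818]) (array([0.47  , 0.2827, 0.0935]), [0.0011503284856224979, 0.0007639051032301457, 0.00042641254123363374])
```

```bash
python3 -m pendant '[[[1.7,3.5,0],0],[[1.66,3.47,0],0],[[0,0,-2],0],[[0,0,-2],0],[[0,0,-2],0],[[0,0,-2],0],[[0,0,-2],0],[[0,0,-1.6],0],[[0,0,-1.0],0],[[0,0,0],0],[[0,0,0],0],[[0,0,0],0]]'
python3 -m pendant '[[[0,0,0],0],[[0,0,0],0],[[0,0,0],0],[[0,0,0],0],[[0,0,0],0],[[0,0,0],0]]' 0 15
```

```text
time_s: 3.78
ee_pos: [0.47, 0.2834, 0.0606]
eef_rot: [3.141, -0.002, 0.786]
force: [-0.1, -0.5, 0.7]
grip_width: 0.0423
grip_force: 0.0
time_s: 4.28
ee_pos: [0.4694, 0.2834, 0.0599]
eef_rot: [3.141, -0.001, 0.787]
force: [0.2, -0.9, 5.6]
grip_width: 0.0219
grip_force: 14.9
```

```bash
python3 -m pendant '[[[0,0,0],0],[[0,0,0.5],0],[[0,0,1],0],[[0,0,1],0],[[0,0,1.5],0],[[0,0,2],0],[[0,0,2],0],[[0,0,0],0],[[0,0,0],0],[[0,0,0],0]]' 0 30
python3 - <<'E'
from station import ctrl
import cv2,numpy as np
o=[]
for n in("wrist","scene"):
    c=ctrl.camera(n);np.savez(f"pics/{n}3.npz",**c);o.append(c["color"][:,:,::-1])
x=np.hstack([cv2.resize(o[0][130:384,130:400],(400,376)),cv2.resize(o[1][120:308,300:500],(400,376))])
cv2.imwrite("pics/l3.png",x)
E
```

```text
time_s: 5.12
ee_pos: [0.4688, 0.283, 0.1387]
eef_rot: [-3.141, 0.001, 0.787]
force: [-1.1, -0.4, -2.9]
grip_width: 0.0221
grip_force: 29.8
```

View pics/l3.png

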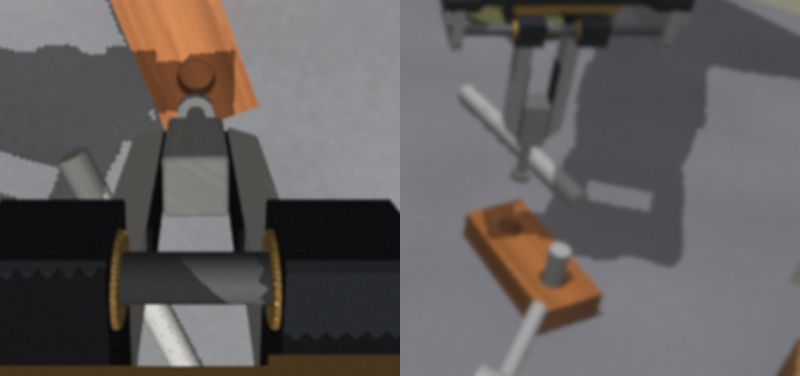

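The pin is held upright and clear of the rest, with the dowel still standing. Now carrying it over to the mouth.

```bash
python3 -m pendant '[[[0.2,-2,0],0],[[0.35,-3.7,0],0],[[0.35,-3.7,0],0],[[0.35,-3.7,0],0],[[0.35,-3.7,0],0],[[0.35,-3.7,0],0],[[0.35,-3.7,0],0],[[0.35,-3.7,0],0],[[0.35,-3.7,0],0],[[0.35,-3.7,0],0],[[0.35,-3.7,0],0],[[0.35,-3.7,0],0],[[0.3,-3.7,0],0],[[0.05,-2.7,0],0],[[0,0,0],0],[[0,0,0],0],[[0,0,0],0]]'
python3 - <<'E'
from station import ctrl
import cv2,numpy as np
o=[]
for n in("wrist","scene"):
    c=ctrl.camera(n);np.savez(f"pics/{n}4.npz",**c);o.append(c["color"][:,:,::-1])
print(ctrl.get_obs()["ee_pos"],ctrl.get_obs()["force"])
x=np.hstack([cv2.resize(o[0][100:290,130:330],(400,380)),cv2.resize(o[1][75:205,110:247],(400,380))])
cv2.imwrite("pics/l4.png",x)
E
```

```text
time_s: 6.63
ee_pos: [0.5128, -0.2072, 0.1387]
eef_rot: [-3.14, 0.0, 0.787]
force: [0.2, 0.2, -1.5]
grip_width: 0.0218
grip_force: 29.8
[ 0.51315548 -0.20670629  0.13915356] [ 0.26410291  0.62664139 -1.6850372 ]
```

View pics/l4.png

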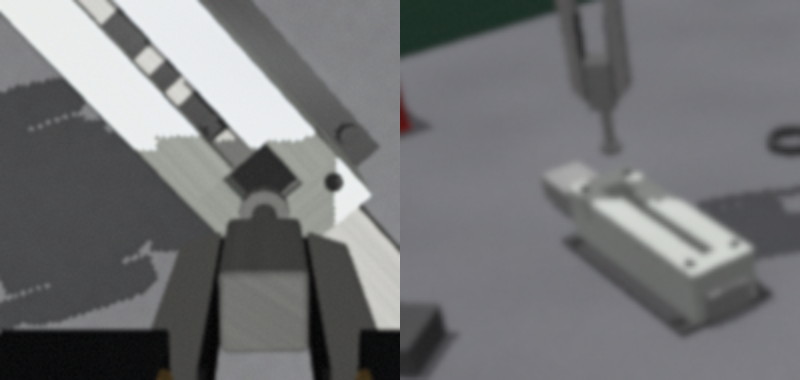

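The foot's centre column, x≈262 px in the wrist view, matches the mouth centre near (262,191). I'll check this with rays before lowering.

Run:
```python
from h import *
w=cam("pics/wrist4.npz");s=cam("pics/scene4.npz")
print([plane(w,p,.052).round(4) for p in((243.8,190),(280,192),(262,172.5),(262,191))])
print("foot",plane(w,(262,204),.0885).round(4),plane(s,(110+611*.3425,75+147*.342),.0885).round(4))
```

```text
[array([ 0.5028, -0.1972,  0.052 ]), array([ 0.5231, -0.2199,  0.052 ]), array([ 0.5242, -0.1974,  0.052 ]), array([ 0.513 , -0.2086,  0.052 ])]
foot [ 0.5132 -0.2084  0.0885] [0.2647 0.0267 0.0885]
```

```bash
python3 -m pendant '[[[0,-0.1,-1],0],[[0,0,-1],0],[[0,0,-0.7],0],[[0,0,-0.4],0],[[0,0,-0.3],0],[[0,0,-0.3],0],[[0,0,-0.3],0],[[0,0,-0.3],0],[[0,0,-0.2],0],[[0,0,0],0],[[0,0,0],0]]'
```

```text
time_s: 7.65
ee_pos: [0.5132, -0.2088, 0.0945]
eef_rot: [3.142, -0.0, 0.787]
force: [-0.1, 0.6, -1.3]
grip_width: 0.0215
grip_force: 29.8
```

No contact so far, and the foot is inside the mouth. Creeping down to the bar.

```bash
python3 -m pendant '[[[0,0,-0.3],0],[[0,0,-0.3],0],[[0,0,-0.2],0],[[0,0,-0.2],0],[[0,0,-0.1],0],[[0,0,-0.1],0],[[0,0,0],0],[[0,0,0],0]]'; python3 -m pendant '[[[0,0,-0.05],0],[[0,0,-0.05],0],[[0,0,0],0],[[0,0,0],0]]'
```

```text
time_s: 8.32
ee_pos: [0.5132, -0.2088, 0.0825]
eef_rot: [3.142, -0.0, 0.787]
force: [-0.9, 0.2, -1.6]
grip_width: 0.0219
grip_force: 29.8
time_s: 8.65
ee_pos: [0.5132, -0.2088, 0.0815]
eef_rot: [3.142, 0.0, 0.787]
force: [1.3, -0.1, -2.5]
grip_width: 0.0218
grip_force: 29.8
```

```bash
for i in 1 2 ; do python3 -m pendant '[[[0,0,-0.03],0],[[0,0,-0.03],0],[[0,0,0],0],[[0,0,0],0]]' | sed -n '2p;4p'; done
```

```text
ee_pos: [0.5132, -0.2088, 0.0808]
force: [0.3, -0.5, -1.7]
ee_pos: [0.5132, -0.2088, 0.0802]
force: [0.4, 0.5, -1.6]
```

```bash
for i in 1 2 3; do python3 -m pendant '[[[0,0,-0.02],0],[[0,0,-0.02],0],[[0,0,0],0],[[0,0,0],0]]' | sed -n '2p;4p'; done
```

```text
ee_pos: [0.5132, -0.2088, 0.0799]
force: [-0.7, -0.2, 0.4]
ee_pos: [0.5133, -0.2088, 0.0799]
force: [-3.0, 1.6, 5.7]
ee_pos: [0.5133, -0.2089, 0.0799]
force: [-3.8, 2.1, 8.3]
```

Contact at TCP z = 0.0799, so the bar matches the 30 mm given. Easing the press to a few newtons and starting the drag.

```bash
cat > chk.py <<'E'
from station import ctrl
import sys
o=ctrl.get_obs();f=o["force"];p=o["ee_pos"]
print(round(o["time_s"],2),p.round(4),f.round(1),o["eef_rot"].round(3))
sys.exit(0 if 0<f[2]<9 and abs(f[0])<6 and abs(f[1])<6 else 1)
E
python3 -m pendant '[[[0,0,0.03],0],[[0,0,0.02],0],[[0,0,0],0],[[0,0,0],0]]' >/dev/null; python3 chk.py && 
python3 -m pendant '[[[0.002,0.04,0],0],[[0.003,0.06,0],0],[[0.003,0.05,0],0],[[0.003,0.05,0],0],[[0,0,0],0]]' >/dev/null; python3 chk.py && 
python3 -m pendant '[[[0.003,0.05,0],0],[[0.003,0.05,0],0],[[0.003,0.05,0],0],[[0.003,0.05,0],0],[[0,0,0],0]]' >/dev/null; python3 chk.py
```

```text
10.65 [ 0.5133 -0.2088  0.0799] [-2.3  0.8  6.3] [ 3.141 -0.     0.787]
11.07 [ 0.5136 -0.2071  0.0799] [-0.4 -3.3  4.4] [ 3.14  -0.     0.787]
11.48 [ 0.5137 -0.2051  0.0799] [-0.5 -2.4  5.1] [ 3.14  -0.     0.787]
```

```bash
python3 -m pendant '[[[0.004,0.08,0],0],[[0.004,0.08,0],0],[[0.004,0.08,0],0],[[0.004,0.08,0],0],[[0.004,0.08,0],0],[[0.004,0.08,0],0]]' >/dev/null; python3 chk.py && 
python3 -m pendant '[[[0.004,0.08,0],0],[[0.004,0.08,0],0],[[0.004,0.08,0],0],[[0.004,0.08,0],0],[[0.004,0.08,0],0],[[0.004,0.08,0],0]]' >/dev/null; python3 chk.py &&
python3 -m pendant '[[[0.004,0.08,0],0],[[0.004,0.08,0],0],[[0.004,0.08,0],0],[[0.004,0.08,0],0],[[0.004,0.08,0],0],[[0.004,0.08,0],0]]' >/dev/null; python3 chk.py
```

```text
11.98 [ 0.514  -0.2003  0.0799] [ 0.2 -3.4  4.7] [ 3.14  -0.     0.787]
12.48 [ 0.5143 -0.1955  0.0799] [-0.4 -3.6  4.7] [ 3.14  -0.     0.787]
12.98 [ 0.5145 -0.1907  0.0799] [-0.2 -4.   5.2] [ 3.14  -0.     0.787]
```

```bash
sed -i 's/0<f\[2\]<9/2<f[2]<9/; s/abs(f\[1\])<6/abs(f[1])<7 and p[2]>.0796/' chk.py
python3 -m pendant '[[[0.004,0.08,0],0],[[0.004,0.08,0],0],[[0.004,0.08,0],0],[[0.004,0.08,0],0]]' >/dev/null; python3 chk.py && 
python3 -m pendant '[[[0.004,0.08,0],0],[[0.004,0.08,0],0],[[0.004,0.08,0],0],[[0.004,0.08,0],0]]' >/dev/null; python3 chk.py && 
python3 -m pendant '[[[0.003,0.07,0],0],[[0.003,0.07,0],0],[[0.003,0.07,0],0],[[0.003,0.07,0],0]]' >/dev/null; python3 chk.py && 
python3 -m pendant '[[[0.003,0.07,0],0],[[0.003,0.07,0],0],[[0.003,0.07,0],0],[[0.003,0.07,0],0]]' >/dev/null; python3 chk.py && 
python3 -m pendant '[[[0.003,0.07,0],0],[[0.003,0.07,0],0],[[0.003,0.07,0],0],[[0.003,0.07,0],0]]' >/dev/null; python3 chk.py && 
python3 -m pendant '[[[0.003,0.07,0],0],[[0.003,0.07,0],0],[[0.003,0.07,0],0],[[0.003,0.07,0],0]]' >/dev/null; python3 chk.py
```

```text
13.32 [ 0.5147 -0.1875  0.0799] [ 0.6 -2.5  5.7] [ 3.14  -0.     0.787]
13.65 [ 0.5148 -0.1843  0.0799] [-0.2 -3.4  5. ] [ 3.14  -0.     0.787]
13.98 [ 0.5149 -0.1815  0.0798] [-0.2 -3.8  5.1] [ 3.14  -0.     0.787]
14.32 [ 0.5149 -0.1786  0.0797] [-0.  -4.7  5.2] [ 3.141 -0.     0.787]
14.65 [ 0.5147 -0.1753  0.0793] [ 0.3  1.2 -1.1] [-3.141 -0.     0.787]
14.65 [ 0.5147 -0.1753  0.0793] [ 0.3  1.2 -1.1] [-3.141 -0.     0.787]
```

Contact vanished at y = -0.1753, about 33 mm from the mouth, so the foot is over the groove. Lowering gently.

```bash
cat > chk2.py <<'E'
from station import ctrl
import sys
o=ctrl.get_obs();f=o["force"];p=o["ee_pos"]
print(round(o["time_s"],2),p.round(4),f.round(1),o["eef_rot"].round(3))
sys.exit(0 if f[2]<2.5 and abs(f[0])<5 and abs(f[1])<5 else 1)
E
python3 -m pendant '[[[0,0,-0.05],0],[[0,0,-0.05],0],[[0,0,0],0]]' >/dev/null; python3 chk2.py && 
python3 -m pendant '[[[0,0,-0.05],0],[[0,0,-0.05],0],[[0,0,0],0]]' >/dev/null; python3 chk2.py && 
python3 -m pendant '[[[0,0,-0.05],0],[[0,0,-0.05],0],[[0,0,0],0]]' >/dev/null; python3 chk2.py && 
python3 -m pendant '[[[0,0,-0.05],0],[[0,0,-0.05],0],[[0,0,0],0]]' >/dev/null; python3 chk2.py
```

```text
14.9 [ 0.5146 -0.175   0.0783] [0.1 2.6 2.7] [-3.14  -0.     0.787]
14.9 [ 0.5146 -0.175   0.0783] [0.1 2.6 2.7] [-3.14  -0.     0.787]
14.9 [ 0.5146 -0.175   0.0783] [0.1 2.6 2.7] [-3.14  -0.     0.787]
14.9 [ 0.5146 -0.175   0.0783] [0.1 2.6 2.7] [-3.14  -0.     0.787]
```

The trailing bevel rubs the near edge (Fy is positive), so I'll nudge +y and continue down.

```bash
python3 -m pendant '[[[0.003,0.06,0],0],[[0.003,0.06,0],0],[[0,0,0],0],[[0,0,0],0]]' >/dev/null; python3 chk2.py && 
python3 -m pendant '[[[0,0,-0.05],0],[[0,0,-0.05],0],[[0,0,0],0]]' >/dev/null && python3 chk2.py && 
python3 -m pendant '[[[0,0,-0.05],0],[[0,0,-0.05],0],[[0,0,0],0]]' >/dev/null && python3 chk2.py && 
python3 -m pendant '[[[0,0,-0.05],0],[[0,0,-0.05],0],[[0,0,0],0]]' >/dev/null && python3 chk2.py
```

```text
15.23 [ 0.5147 -0.1742  0.0782] [-0.5  0.6 -1. ] [-3.141  0.     0.787]
15.48 [ 0.5148 -0.1742  0.0773] [ 0.9  2.8 -1.6] [-3.141 -0.     0.787]
15.73 [ 0.5149 -0.1742  0.0764] [ 0.2  3.  -2.3] [-3.141 -0.     0.787]
15.98 [ 0.5149 -0.1743  0.0755] [ 1.1  3.8 -0.5] [-3.141 -0.     0.787]
```

```bash
python3 -m pendant '[[[0.002,0.05,0],0],[[0.003,0.05,0],0],[[0,0,0],0],[[0,0,0],0]]' >/dev/null; python3 chk2.py && 
python3 -m pendant '[[[0,0,-0.05],0],[[0,0,-0.05],0],[[0,0,0],0]]' >/dev/null && python3 chk2.py && 
python3 -m pendant '[[[0,0,-0.05],0],[[0,0,-0.05],0],[[0,0,0],0]]' >/dev/null && python3 chk2.py && 
python3 -m pendant '[[[0,0,-0.05],0],[[0,0,-0.03],0],[[0,0,0],0]]' >/dev/null && python3 chk2.py &&
python3 -m pendant '[[[0,0,-0.04],0],[[0,0,-0.03],0],[[0,0,0],0]]' >/dev/null && python3 chk2.py
```

```text
16.32 [ 0.5149 -0.1736  0.0755] [ 0.4  0.3 -2.7] [3.141 0.    0.787]
16.57 [ 0.5148 -0.1734  0.0744] [ 0.1  0.5 -2. ] [-3.142  0.     0.787]
16.82 [ 0.5149 -0.1734  0.0734] [ 0.1 -0.9 -1.6] [-3.141  0.     0.787]
17.07 [ 0.5149 -0.1733  0.0727] [-0.1 -0.3 -1.1] [-3.141  0.     0.787]
17.32 [ 0.5149 -0.1734  0.072 ] [ 0.1  0.9 -1.3] [-3.141  0.     0.787]
```

```bash
python3 -m pendant '[[[0,0,-0.02],0],[[0,0,-0.02],0],[[0,0,0],0],[[0,0,0],0]]' >/dev/null; python3 chk2.py && 
python3 -m pendant '[[[0,0,-0.02],0],[[0,0,-0.02],0],[[0,0,0],0],[[0,0,0],0]]' >/dev/null && python3 chk2.py
```

```text
17.65 [ 0.515  -0.1734  0.0719] [-1.1  0.8  4.8] [ 3.141 -0.     0.787]
```

The foot is on the groove bottom, 8.0 mm below the bar top. Releasing, then retreating straight up.

```bash
python3 -m pendant '[[[0,0,0.02],0],[[0,0,0],0],[[0,0,0],0]]' 0 4|sed -n 2,6p
python3 -m pendant '[[[0,0,0],0],[[0,0,0],0],[[0,0,0],0],[[0,0,0],0],[[0,0,0],0],[[0,0,0],0]]' 0.45|sed -n 2,6p
python3 -m pendant '[[[0,0,0.3],0],[[0,0,1],0],[[0,0,2],0],[[0,0,2],0],[[0,0,2],0],[[0,0,2],0],[[0,0,2],0],[[-3,3,0],0],[[-3,3,0],0],[[-3,3,0],0],[[-2,3,0],0],[[0,3.5,0],0],[[0,3.5,0],0],[[0,0,0],0],[[0,0,0],0],[[0,0,0],0]]'
python3 - <<'E'
from station import ctrl
import cv2,numpy as np
o=[]
for n in("top","scene"):
    c=ctrl.camera(n);np.savez(f"pics/{n}5.npz",**c);o.append(c["color"][:,:,::-1])
x=np.hstack([cv2.resize(o[0][150:250,325:455],(400,308)),cv2.resize(o[1][90:198,140:280],(400,308))])
y=cv2.resize(o[0][175:245,95:195],(400,280));z=cv2.resize(o[1][195:290,320:455],(400,280))
cv2.imwrite("pics/l5.png",np.vstack([x,np.hstack([y,z])]))
E
```

```text
ee_pos: [0.515, -0.1734, 0.0719]
eef_rot: [3.141, -0.0, 0.787]
force: [-0.4, 0.4, 1.4]
grip_width: 0.0219
grip_force: 4.0
ee_pos: [0.5149, -0.1734, 0.0718]
eef_rot: [-3.142, 0.0, 0.787]
force: [-1.2, -0.3, -0.4]
grip_width: 0.0422
grip_force: 0.0
time_s: 19.73
ee_pos: [0.4067, 0.0147, 0.1854]
eef_rot: [3.141, -0.0, 0.787]
force: [-0.2, -0.1, -0.1]
grip_width: 0.0419
grip_force: 0.0
```

View pics/l5.png

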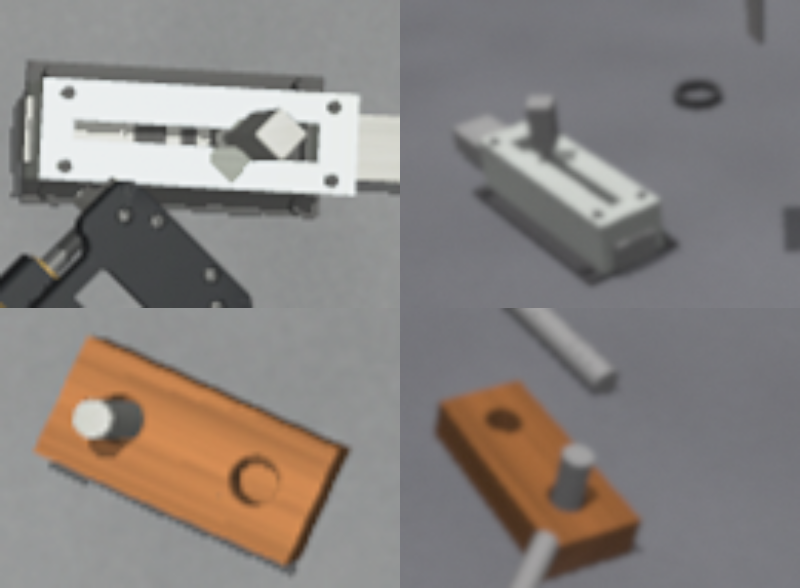

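The pin stands upright in the slot just beyond the mouth, with its handle top near (416,193) in the top view and (189,125) in the scene view. The dowel stands undisturbed. One check of the top's position and height before handing in.

Run:
```python
from h import *
t=cam("pics/top5.npz");s=cam("pics/scene5.npz")
print(tri((t,(415.8,192.7)),(s,(188.9,124.7))),plane(t,(415.8,192.7),.106))
```

```text
(array([ 0.51605353, -0.17084544,  0.10927703]), [0.00035926878603691794, 0.0003592687860370437]) [ 0.51590677 -0.17195568  0.106     ]
```

```bash
python3 -c "
from station import ctrl
print(ctrl.hand_in())"
```

```text
the job is handed in; nothing more can be done
None
```

The pin is released upright in the groove about 34 mm from the mouth, with its foot 8 mm below the bar top, and the dowel still stands in the rest block; I handed the job in after about 20 s, and no verdict came back.

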